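Issue one porous disc from the dispenser and push it onto the balance

TASK

Press the red plunger of the disc dispenser all the way down once and let it come back up, so that a single porous disc comes out onto the delivery plate. Then push that disc sideways across the plate with the fingertips onto the middle of the balance's pan, ready for weighing. Do not lift any disc, issue no second one, do not lean on the balance and leave the things around alone.

Things in the scene. Friction and masses are not known exactly. Their poses are not given: they have to be found in the camera images.
- dispenser: Disc dispenser fixed to the bench: blue cast base with a steel plate on top, an aluminium chimney holding a pile of discs, and behind it a blue housing (70 x 62 mm, top 72 mm above the bench) with the red plunger. Origin: on the bench under the chimney's axis. Axes: -x is the delivery side (towards the robot), +y its left, z up. Does not move.
- magazine_axis (a point): Foot of the chimney's axis, on the steel plate, 30 mm above the bench. The chimney is 66 x 67 mm with a clear front, top about 76 mm above the bench; its front face is at x = -0.031 of the dispenser, with a gate at the foot for one disc.
- delivery_spot (a point): Point on the delivery plate (steel, top 30 mm above the bench) at x = -0.068, y = 0 of the dispenser: the issued disc stops with its centre within about 10 mm of it. The plate ends at x = -0.119 in a front fence 6 mm high and 5 mm wide, at y = -0.038 beside the balance, and at y = +0.080: free room there to get behind the disc and push it towards -y.
- plunger_top (a point): Top of the red mushroom knob (39 mm across), 128 mm above the bench when up, at x = +0.078, y = 0 of the dispenser; it goes straight down.
- plunger (a joint): Plunger: 0 = up, 0.030 m = fully down at its stop. A spring lifts it again; the push needed grows from about 5 N to 15 N. By a linkage it drives a blade under the chimney that pushes the lowest disc out to -x (72 mm at full travel) and draws back as the plunger rises, and the next disc drops. Each full stroke issues one disc.
- disc_1: Lowest of the three discs in the chimney at the start, the one to be issued: flat tan ceramic disc, 50 mm across, 12 mm thick, 40 to 65 g. Origin: centre of its underside. Lying on the plate its top is 42 mm above the bench.
- disc_2: Second disc from below, same form; it and the third must stay in the chimney.
- disc_3: Uppermost of the three discs, same form.
- balance: Low white balance, fixed; square steel pan 118 x 118 mm, its flat top 29.2 mm above the bench, 0.8 mm below the delivery plate, across a gap of 3 to 8 mm from the plate's -y edge. Origin: on the bench under the pan's centre; axes parallel to the dispenser's. The display part reaches 114 mm to -x and is lower than the pan. Delicate: no more than 8 N from the robot.
- pan_center (a point): Centre of the top of the balance's pan: there the middle of the disc shall come.
- weight_100g: Brass check weight with a knob, 30 mm across, 40 mm high, loose, behind the balance. Bystander. Origin at its underside.
- weight_50g: Brass check weight with a knob, 24 mm across, 32 mm high, loose, behind the balance. Bystander. Origin at its underside.
- sample_tin: Round lidded sheet-metal tin, 54 mm across, 32 mm high, loose, farther back behind the dispenser. Bystander. Origin at its underside.
There are look-alikes about, which are no part of the job. Leave any orange, pink or purple look-alike of the disc_3 alone.

How it is judged:
By the outcome, as a careful person would: the job done as asked, in the order asked, and still so for the second after the job is handed in, with the robot touching nothing.
It also fails if it takes over 42 s, if anything falls off the work surface, if the arm or the gripper's body presses on something with over 40 N, if the wrist force passes 120 N, or if a joint passes its speed limit or range.

ROBOT

A 6-joint arm with a two-finger parallel gripper is mounted at the origin on a cart in front of the work surface, level with it; the furniture and walls round the work are solid. World frame = base frame: x ahead of the robot, y to its left, z up, the work surface at z = 0. Lengths are in m, angles in rad, forces in N, time in s.
With the tool pointing down it reaches from about 0.35 to 0.975 m from the base axis. Payload 17.4 kg.
Tool frame: the origin (TCP) lies midway between the tips of the shut fingers; the grasp point (between the pads) lies 19 mm behind it; x points along the fingers, z is the direction in which the jaws open and shut, and the axes are right-handed (so a half turn about x gives the same grasp; the last joint's range is limited). The gripper opens to 85 mm and grips with 20 to 120 N. Pads are 22 mm wide; open, the fingers measure 114 mm over their backs; the gripper's body (76 mm by 85 mm) begins 54 mm behind the grasp point. The pads swing forward as they close: fully open they stand 13 mm farther back than shut.
Start: joints at [1.294, 0.116, 1.442, -0, 1.584, -0.038], TCP at [0.16, 0.656, 0.231] pointing down, gripper open.
Joint ranges: [-2.83, 2.83], [-0.83, 2.19], [0.07, 2.5], [-1.14, 4.28], [0.01, 3], [-2.97, 2.97]. Speed limits (rad/s): [1.89, 1.89, 2.22, 3.14, 3.14, 3.14].

INTERFACE

Orientations are given as a unit quaternion [x, y, z, w].
In Python, from station import sense, viewer, arm gives the robot as it stands.
- The arm moves only by the shell command python3 -m jog 'ROWS' [OPENING] [FORCE]. ROWS is JSON, a list of rows, each a list of 6 numbers: the shift along the tool's x, y, z as a fraction of full scale, then the turn, a rotation vector about the tool's x, y, z as a fraction of full scale. A call has 1 to 5 rows; each row is the pose to reach, as a shift and turn from the pose commanded when the call began, along the tool's axes at that moment, turning the shorter way round; what a row does not reach only later rows make up. Full scale, the value 1, is 0.15 m for a shift and pi rad for a turn. A row lasts 1/12 s, in which the tool goes at most 41.7 mm and 7.16 degrees, less where a joint would pass 70% of its speed; a pose out of reach is approached as far as the arm can. A call with a number of a shift or a turn outside -1 to 1 is refused whole. A call with a gripper value outside its range is refused whole. OPENING is the opening, from 0 (shut) to 1 (fully open), set as the call begins (- or left out, the last holds). The fingers move at their own pace and stop on an object; FORCE is the grip in N (left out, the last holds). Time passes only in rows, so rows that repeat a pose let the fingers close. It gives the time, the measured TCP pose, the force and the opening at its end, in the units of the state.
- sense(): the state, without advancing time (a new reading comes with each control period).
- viewer.camera(name): name is "side" or "top" or "wrist"; returns the picture (420x560x3 uint8, red, green, blue); there is no depth.
- viewer.calibration(name): a dict with "fx", "fy", "cx", "cy" (pixels), "D" ([k1, k2, p1, p2, k3] as OpenCV has them; the pictures are not rectified), "origin" and "rotation" of the camera in the world. Camera axes: x right, y down, z forward; pixel columns grow to the right and rows downward; lengths in m; the calibration is good to about 2 mm. A picture is of the moment at which its call begins: read the wrist's pose just before it. calibration takes no time and is no camera call; for the wrist camera it gives the pose at the moment of the call.
- arm.hand_in(): hands the job in, once; it reports no verdict.
The state is a dict: "time_s": time; "q": joint angles; "qd": joint speeds; "joint_torque": joint torques, N m; "position": TCP position; "tool_rot": TCP orientation; "force": force on the tool from outside, world axes, zero at the start; "ft_torque": the same for the moment, N m; "finger_gap": finger opening in m.
Only numpy, scipy, OpenCV 4.12 (cv2) and the standard library are available. Lean on these libraries where they do the work, as an engineer would, in place of code of your own. Each camera call takes 0.05 s, during which the arm holds its last target. There are 200 camera calls.

## Working session

There is one attempt and no reset: what is moved stays moved. The work goes in short steps, Python scripts to look and compute and a shell command to move; the robot and the scene stay as the last step left them, time stands still between calls to the robot, and variables do not carry over. Pictures are saved under pics/ and viewed, about 8 in all and at most 12, crops included, and the job is handed in when it is done.

```bash
mkdir -p pics; python3 - <<'E'
from station import sense, viewer
import cv2,numpy as np
s=sense();print(s)
for n in("top","side"):
    c=viewer.calibration(n);print(n,c)
    cv2.imwrite(f"pics/{n}0.png",viewer.camera(n)[:,:,::-1])
E
```

```text
{'time_s': 0.0, 'q': array([ 1.29423976e+00,  1.16470775e-01,  1.44229232e+00, -7.37324771e-06,
        1.58397579e+00, -3.77901152e-02]), 'qd': array([ 0.0003007 ,  0.00076033, -0.00100353, -0.00067015,  0.00101341,
        0.00131227]), 'joint_torque': array([ 7.04379017e-04, -7.32001448e+01, -6.32488132e+01, -6.94930577e-06,
        6.50226400e-03, -1.38322591e-05]), 'position': array([0.15959138, 0.65566184, 0.23055562]), 'tool_rot': array([-0.4371314 ,  0.55631734,  0.43665084,  0.55566465]), 'force': array([ 0.74892665,  0.86605272, -0.08531938]), 'ft_torque': array([ 0.02878089, -0.04446454, -0.02225873]), 'finger_gap': 0.08572588153963756}
top {'fx': 525.5427035793458, 'fy': 525.5427035793458, 'cx': 281.1770906512126, 'cy': 209.94216072912394, 'D': array([0.0090765, 0.       , 0.       , 0.       , 0.       ]), 'origin': array([ 0.40630866, -0.28294993,  1.13807379]), 'rotation': array([-0.70085289,  0.71224894, -0.03261687,  0.02104336])}
side {'fx': 479.80653377345374, 'fy': 479.80653377345374, 'cx': 283.14620244223033, 'cy': 207.85183794476555, 'D': array([-0.09525075,  0.        ,  0.        ,  0.        ,  0.        ]), 'origin': array([0.16900864, 0.51384497, 0.7805496 ]), 'rotation': array([-0.17019739,  0.88191821, -0.43072257,  0.08792722])}
```

View pics/top0.png

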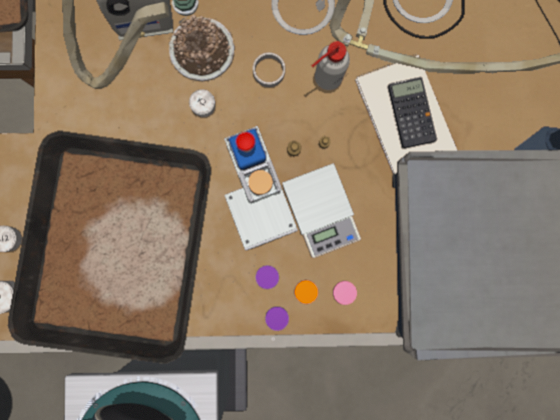

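View pics/side0.png

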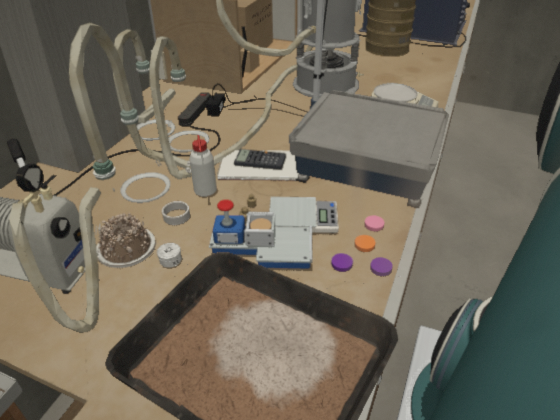

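Both pictures show the dispenser in the top view: knob at (246,143), chimney at (260,182), plate around (262,213). The balance pan is at (320,198) and the brass weights at (294,148) and (325,142). The things that could be mistaken for these are:
- **Plunger:** the red bottle cap at (335,50).
- **Disc:** orange (306,292), pink (345,292), and purple (267,277) and (277,318).
- **Tin:** the white-ish item at (203,102) and the ring at (268,69).

By the description, the plunger is (246,143) and the disc is the tan one in the chimney at (260,182). I'll check this in one close crop.

```bash
cat > h.py <<'E'
import numpy as np,cv2
from scipy.spatial.transform import Rotation as R
from station import sense,viewer
def ray(cal,uv,z):
    K=np.array([[cal['fx'],0,cal['cx']],[0,cal['fy'],cal['cy']],[0,0,1]])
    p=cv2.undistortPoints(np.float64(uv).reshape(-1,1,2),K,np.float64(cal['D']))[:,0]
    d=R.from_quat(cal['rotation']).apply(np.c_[p,np.ones(len(p))])
    o=np.array(cal['origin']);return o+d*((z-o[2])/d[:,2])[:,None]
def cents(im,lo,hi,amin=20):
    m=cv2.inRange(cv2.cvtColor(im,cv2.COLOR_RGB2HSV),np.array(lo),np.array(hi))
    n,_,st,c=cv2.connectedComponentsWithStats(m)
    return [(c[i],st[i]) for i in range(1,n) if st[i][4]>=amin]
E
python3 - <<'E'
from h import *
im=cv2.imread("pics/top0.png");rgb=im[:,:,::-1].copy();cal=viewer.calibration("top")
for c,s in cents(rgb,(0,170,110),(8,255,255)): print("red",c,s,ray(cal,[c],.125))
for c,s in cents(rgb,(8,60,150),(20,140,255),80): 
    if 200<c[0]<370: print("tan",c,s,ray(cal,[c],.066))
g=cv2.cvtColor(im,cv2.COLOR_BGR2HSV)
m=cv2.inRange(g,np.array((0,0,165)),np.array((180,40,255)));m[:,:220]=0;m[:,365:]=0;m[:160]=0;m[255:]=0
n,l,st,c=cv2.connectedComponentsWithStats(m)
for i in range(1,n):
    if st[i][4]>800:
        r=cv2.minAreaRect(np.argwhere(l==i)[:,::-1].astype(np.float32));b=cv2.boxPoints(r);print(st[i],c[i],b.round(1).tolist());print(ray(cal,b,.03).round(4))
cv2.imwrite("pics/crop.png",cv2.resize(im[115:260,210:370],None,fx=4.1,fy=4.1,interpolation=cv2.INTER_CUBIC))
E
```

```text
red [334.59770115  51.31034483] [312  41  34  25 261] [[ 0.79660347 -0.41125443  0.125     ]]
red [244.96818182 141.13636364] [237 133  17  17 220] [[ 0.61889426 -0.23181729  0.125     ]]
tan [234.16272395 163.4687076 ] [    0     0   397   337 57490] [[ 0.58505501 -0.20609964  0.066     ]]
tan [301.46613191  12.76827094] [ 278    0   51   29 1122] [[ 0.90320609 -0.35086126  0.066     ]]
tan [352.58115183  17.67190227] [341   0  23  42 573] [[ 0.8914904  -0.45839626  0.066     ]]
tan [268.36622807  70.4627193 ] [255  59  28  23 456] [[ 0.77989605 -0.27934961  0.066     ]]
tan [260.0625     181.65301724] [249 170  24  24 464] [[ 0.54661992 -0.25881681  0.066     ]]
[ 225  160   72   90 3082] [259.49935107 212.11226476] [[213.39999389648438, 167.0], [266.0, 147.1999969482422], [297.20001220703125, 229.6999969482422], [244.60000610351562, 249.60000610351562]]
[[ 0.5841 -0.1594  0.03  ]
 [ 0.6252 -0.2717  0.03  ]
 [ 0.4482 -0.3349  0.03  ]
 [ 0.4082 -0.2236  0.03  ]]
[ 282  164   79   91 3263] [318.31657983 200.35090408] [[281.70001220703125, 182.1999969482422], [333.20001220703125, 162.10000610351562], [362.70001220703125, 237.60000610351562], [311.1000061035156, 257.70001220703125]]
[[ 0.5495 -0.3039  0.03  ]
 [ 0.591  -0.4145  0.03  ]
 [ 0.4293 -0.4728  0.03  ]
 [ 0.3888 -0.3631  0.03  ]]
```

View pics/crop.png

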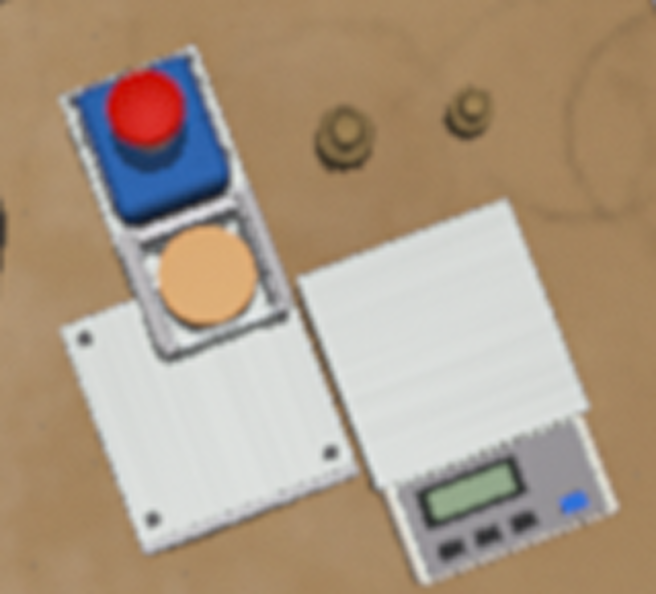

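The crop confirms it: red knob on the blue housing, tan disc in the chimney, the plate below it, and the square pan to the right with crop corners (298,278), (506,200), (588,408) and (378,488).

```bash
python3 - <<'E'
from h import *
cal=viewer.calibration("top")
f=lambda L:(np.array(L)+.5)/4.1-.5+[210,115]
pan=ray(cal,f([(298,278),(506,200),(588,408),(378,488)]),.0292)
pl=ray(cal,f([(62,328),(148,552),(357,470)]),.03)
print(pan.round(4),pan.mean(0));print(pl.round(4))
for a in (pan[0]-pan[3],pan[1]-pan[2],pl[0]-pl[1]): print(np.degrees(np.arctan2(a[1],a[0])),np.linalg.norm(a))
for a in (pan[0]-pan[1],pan[3]-pan[2],pl[1]-pl[2]): print(np.degrees(np.arctan2(a[1],a[0]))-90,np.linalg.norm(a))
side=cv2.imread("pics/side0.png")[:,:,::-1].copy();cs=viewer.calibration("side")
for c,s in cents(side,(0,170,90),(8,255,255)): print("sred",c,s,ray(cs,[c],.125))
k=np.array([.6189,-.2318]);ax=np.array([.5466,-.2588])
yaw=np.radians(20.0);M=np.array([[np.cos(yaw),-np.sin(yaw)],[np.sin(yaw),np.cos(yaw)]])
print("pl in disp",(pl[:,:2]-ax)@M,"pan",(pan[:,:2]-ax)@M,"knob",(k-ax)@M)
s=sense();Rt=R.from_quat(s['tool_rot']).as_matrix();print(Rt.round(3),s['position'])
E
```

```text
[[ 0.5491 -0.3052  0.0292]
 [ 0.5884 -0.4141  0.0292]
 [ 0.4792 -0.454   0.0292]
 [ 0.4397 -0.3445  0.0292]] [ 0.51408314 -0.37945897  0.0292    ]
[[ 0.5248 -0.183   0.03  ]
 [ 0.4088 -0.2259  0.03  ]
 [ 0.4491 -0.3339  0.03  ]]
19.774344089445854 0.11628439191678848
20.046543072341844 0.11616967525386343
20.33471540596087 0.12371266409434022
19.821802004252177 0.11580380438435803
19.878711048438333 0.1163558508501229
20.46614271565221 0.11518891487313153
sred [195.95 147.2 ] [194 145   5   6  20] [[ 0.80886134 -0.42616294  0.125     ]]
sred [202.59090909 146.95454545] [201 144   5   7  22] [[ 0.79268493 -0.43367843  0.125     ]]
sred [225.01639344 204.95901639] [218 200  15  11 122] [[ 0.61720289 -0.22793165  0.125     ]]
pl in disp [[ 0.00545019  0.078729  ]
 [-0.11826037  0.07800629]
 [-0.11732323 -0.03717881]] pan [[-0.01353029 -0.0444502 ]
 [-0.01389046 -0.16025345]
 [-0.13006009 -0.16034781]
 [-0.12981378 -0.04399222]] knob [0.07717432 0.00064364]
[[-0.    -0.972  0.237]
 [-0.001  0.237  0.972]
 [-1.     0.    -0.001]] [0.15959412 0.65567207 0.23063974]
```

Next I transit at the current height, closing the fingers on the way.

```bash
python3 -m jog '[[0,-0.73,-0.84,0,0,0],[0,-0.73,-0.84,0,0,0],[0,-0.73,-0.84,0,0,0],[0,-0.73,-0.84,0,0,0]]' 0 20 && python3 -m jog '[[0,-0.73,-0.84,0,0,0],[0,-0.73,-0.84,0,0,0],[0,-0.73,-0.84,0,0,0],[0,-0.73,-0.84,0,0,0]]' && python3 -m jog '[[0,-0.73,-0.84,0,0,0],[0,-0.73,-0.84,0,0,0],[0,-0.73,-0.84,0,0,0],[0,-0.73,-0.84,0,0,0],[0,-0.73,-0.84,0,0,0]]'
```

```text
time_s: 0.43
position: [0.2364, 0.506, 0.2306]
tool_rot: [-0.437, 0.556, 0.437, 0.556]
force: [0.2, 1.2, 0.9]
finger_gap: 0.0389
time_s: 0.77
position: [0.3128, 0.3578, 0.2311]
tool_rot: [-0.437, 0.556, 0.437, 0.556]
force: [0.7, 0.9, 0.2]
finger_gap: -0.0004
time_s: 1.18
position: [0.3914, 0.206, 0.2312]
tool_rot: [-0.436, 0.557, 0.435, 0.557]
force: [-0.5, 1.5, 0.1]
finger_gap: 0.0002
```

```bash
python3 -m jog '[[0,-0.73,-0.84,0,0,0],[0,-0.73,-0.84,0,0,0],[0,-0.73,-0.84,0,0,0],[0,-0.73,-0.84,0,0,0]]' && python3 -m jog '[[0,-0.73,-0.84,0,0,0],[0,-0.73,-0.84,0,0,0],[0,-0.73,-0.84,0,0,0],[0,-0.73,-0.84,0,0,0]]' && python3 -m jog '[[0,-0.7,-0.8,0.156,0,0],[0,-0.7,-0.8,0.156,0,0],[0,-0.7,-0.8,0.156,0,0],[0,-0.7,-0.8,0.156,0,0],[0,-0.7,-0.8,0.156,0,0]]' && python3 -m jog '[[0,0,0,0.156,0,0],[0,0,0,0.156,0,0],[0,0,0,0.156,0,0],[0,0,0,0.156,0,0],[0,0,0,0.156,0,0]]'
cat > t.py <<'E'
import sys
from h import *
# target world x y z -> fractions in current tool frame
s=sense();Rt=R.from_quat(s['tool_rot']);t=np.array([float(a) for a in sys.argv[1:4]])
print("frac",(Rt.inv().apply(t-s['position'])/.15).round(3))
yaw=np.radians(20);W=R.from_matrix(np.array([[0,-np.sin(yaw),np.cos(yaw)],[0,np.cos(yaw),np.sin(yaw)],[-1,0,0]]))
if np.linalg.det(W.as_matrix())<0: W=R.from_matrix(np.c_[W.as_matrix()[:,0],-W.as_matrix()[:,1],W.as_matrix()[:,2]])
print("turn",((Rt.inv()*W).as_rotvec()/np.pi).round(4),"q",s['q'].round(2),"F",s['force'].round(1))
E
python3 t.py .619 -.231 .14
```

```text
time_s: 1.52
position: [0.466, 0.0614, 0.2313]
tool_rot: [-0.437, 0.556, 0.437, 0.556]
force: [0.9, 2.1, 0.0]
finger_gap: 0.0001
time_s: 1.85
position: [0.5425, -0.087, 0.2311]
tool_rot: [-0.437, 0.556, 0.437, 0.556]
force: [0.3, 0.9, 0.2]
finger_gap: 0.0001
time_s: 2.27
position: [0.617, -0.231, 0.2293]
tool_rot: [-0.285, 0.648, 0.286, 0.646]
force: [0.1, -0.3, 0.2]
finger_gap: 0.0002
time_s: 2.68
position: [0.6156, -0.226, 0.2309]
tool_rot: [-0.122, 0.697, 0.122, 0.696]
force: [0.4, -0.2, -0.3]
finger_gap: -0.0001
frac [ 0.606 -0.039  0.01 ]
turn [-0.0008 -0.0002 -0.0002] q [-0.39  0.07  1.49  0.    1.58 -0.74] F [ 0.4 -0.2 -0.3]
```

```bash
python3 -m jog '[[0.3,-0.039,0.01,0,0,0],[0.6,-0.039,0.01,0,0,0],[0.6,-0.039,0.01,0,0,0],[0.6,-0.039,0.01,0,0,0]]' && python3 t.py .619 -.231 .098 && python3 -m jog '[[0.05,0,0,0,0,0],[0.1,0,0,0,0,0],[0.15,0,0,0,0,0],[0.2,0,0,0,0,0],[0.25,0,0,0,0,0]]' && python3 -m jog '[[0.01,0,0,0,0,0],[0.02,0,0,0,0,0],[0.02,0,0,0,0,0],[0.02,0,0,0,0,0]]' && python3 t.py .619 -.231 .098
```

```text
time_s: 3.02
position: [0.6179, -0.2305, 0.1384]
tool_rot: [-0.124, 0.698, 0.126, 0.694]
force: [0.3, 0.3, 1.4]
finger_gap: -0.0003
frac [ 0.27  -0.006  0.007]
turn [ 0.0019 -0.0013 -0.0012] q [-0.4   0.13  1.58  0.    1.44 -0.75] F [0.3 0.3 1.4]
time_s: 3.43
position: [0.6204, -0.2316, 0.1066]
tool_rot: [-0.125, 0.695, 0.123, 0.697]
force: [-3.1, 1.8, 13.4]
finger_gap: -0.0002
time_s: 3.77
position: [0.6203, -0.2316, 0.1034]
tool_rot: [-0.125, 0.695, 0.123, 0.697]
force: [-0.7, 0.4, 9.0]
finger_gap: -0.0003
frac [ 0.036  0.007 -0.007]
turn [0.0011 0.0009 0.0008] q [-0.4   0.15  1.62  0.    1.37 -0.75] F [-0.7  0.4  9. ]
```

```bash
python3 -m jog '[[0.02,0,0,0,0,0],[0.04,0,0,0,0,0],[0.04,0,0,0,0,0],[0.04,0,0,0,0,0]]' && python3 -m jog '[[0.015,0,0,0,0,0],[0.03,0,0,0,0,0],[0.03,0,0,0,0,0],[0.03,0,0,0,0,0]]'
```

```text
time_s: 4.1
position: [0.6204, -0.2316, 0.098]
tool_rot: [-0.125, 0.695, 0.123, 0.697]
force: [-2.0, 1.0, 13.2]
finger_gap: -0.0001
time_s: 4.43
position: [0.6208, -0.2317, 0.0977]
tool_rot: [-0.125, 0.694, 0.123, 0.698]
force: [-19.5, 8.2, 48.5]
finger_gap: 0.0001
```

The plunger is on its stop: z holds at 0.098 while the force climbs to 48 N. I raise the arm, back away and look.

```bash
python3 -m jog '[[-0.1,0,0,0,0,0],[-0.3,0,0,0,0,0],[-0.5,0,0,0,0,0],[-0.7,0,0,0,0,0],[-0.7,0,0,0,0,0]]' && python3 -m jog '[[0,-0.7,-0.4,0,0,0],[0,-0.7,-0.4,0,0,0],[0,-0.7,-0.4,0,0,0],[0,-0.7,-0.4,0,0,0]]' 0.28 && python3 -m jog '[[0,0,-0.4,0,0,0],[0,0,-0.4,0,0,0],[0,0,-0.4,0,0,0]]'
python3 - <<'E'
from h import *
im=viewer.camera("top");cv2.imwrite("pics/top1.png",cv2.resize(im[100:270,190:390,::-1],None,fx=3.5,fy=3.5,interpolation=cv2.INTER_CUBIC))
cal=viewer.calibration("top")
for c,s in cents(im,(8,60,180),(20,170,255),80):
    if 220<c[0]<340 and s[4]<1500: print("tan",c,s,ray(cal,[c],.042))
for c,s in cents(im,(0,170,110),(8,255,255)): print("red",c,s,ray(cal,[c],.125))
print(sense()['finger_gap'])
E
python3 t.py .49 -.24 .1
```

```text
time_s: 4.85
position: [0.6211, -0.2319, 0.2037]
tool_rot: [-0.126, 0.693, 0.122, 0.699]
force: [1.0, -0.1, 1.1]
finger_gap: -0.0001
time_s: 5.18
position: [0.5977, -0.356, 0.1959]
tool_rot: [-0.123, 0.696, 0.122, 0.696]
force: [-0.2, -0.3, -0.5]
finger_gap: 0.0237
time_s: 5.43
position: [0.5402, -0.3727, 0.1965]
tool_rot: [-0.124, 0.696, 0.123, 0.696]
force: [0.3, 0.2, 0.5]
finger_gap: 0.0241
tan [301.47860963  12.77896613] [ 278    0   51   29 1122] [[ 0.91430594 -0.35240797  0.042     ]]
tan [268.33700441  70.49559471] [255  60  28  22 454] [[ 0.7881884  -0.27920563  0.042     ]]
tan [288.4702381  164.92857143] [277 158  26  20 168] [[ 0.58434734 -0.31855164  0.042     ]]
red [334.44522968  51.55830389] [312  41  34  26 283] [[ 0.79610376 -0.41093999  0.125     ]]
red [244.99547511 141.16289593] [237 133  17  17 221] [[ 0.61884115 -0.23186985  0.125     ]]
0.02417983219876162
frac [ 0.642  0.946 -0.022]
turn [0.0004 0.0003 0.0005] q [-0.64  0.09  1.53 -0.    1.52 -0.99] F [ 0.6 -0.1 -0.3]
```

View pics/top1.png

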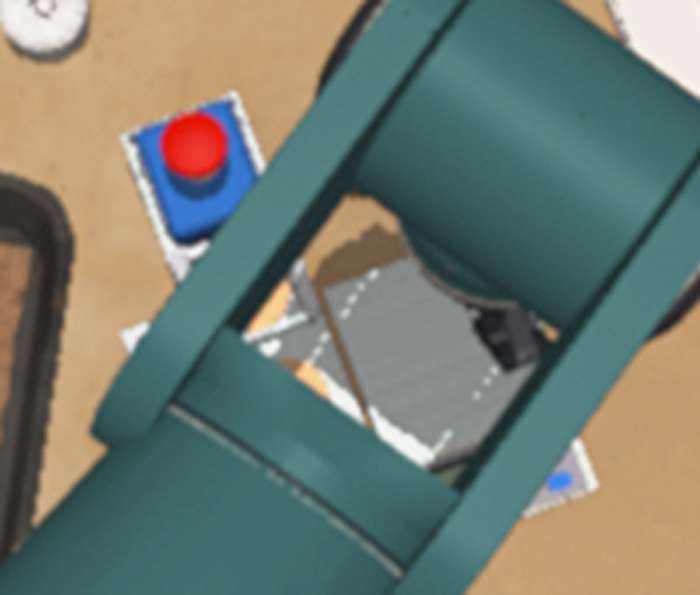

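The knob is back up and one tan disc lies partly visible on the plate, at crop (310,375). My sideways move went to the balance side, which is harmless. Now I go to the +y side and locate the disc.

```bash
python3 t.py .461 -.2235 .15; python3 -m jog '[[0,0.95,-0.1,0,0,0],[0,0.95,-0.1,0,0,0],[0,0.95,-0.1,0,0,0],[0,0.95,-0.1,0,0,0]]'; python3 t.py .461 -.2235 .15
python3 - <<'E'
from h import *
for n in("wrist","side"):
    cal=viewer.calibration(n); im=viewer.camera(n)
    cv2.imwrite(f"pics/{n}2.png",im[:,:,::-1])
    for c,s in cents(im,(8,60,150),(20,200,255),60):
        if s[4]<20000: print(n,c.round(1),s,ray(cal,[c],.042).round(4))
E
```

```text
frac [ 0.308  1.115 -0.165]
turn [0.0004 0.0003 0.0005] q [-0.64  0.09  1.53 -0.    1.52 -0.99] F [ 0.6 -0.1 -0.3]
time_s: 5.82
position: [0.4786, -0.2393, 0.196]
tool_rot: [-0.124, 0.696, 0.124, 0.697]
force: [-0.4, 0.6, 0.5]
finger_gap: 0.0241
frac [ 0.306  0.139 -0.074]
turn [0.0014 0.0004 0.0001] q [-0.51 -0.18  1.79  0.    1.53 -0.87] F [-0.4  0.6  0.5]
wrist [327.8  14.3] [ 272    0  109   55 2432] [[ 0.4621 -0.0953  0.042 ]]
wrist [394.1  16.8] [368   0  49  37 606] [[ 0.5108 -0.0782  0.042 ]]
wrist [428.9   8.2] [417   0  29  19 195] [[ 0.5337 -0.0619  0.042 ]]
wrist [199.   88.9] [ 135   24  131  138 8345] [[ 0.3856 -0.1827  0.042 ]]
wrist [378.2  47.5] [370  36  18  23 120] [[ 0.5083 -0.1035  0.042 ]]
wrist [403.8  48. ] [398  39  13  20  96] [[ 0.5274 -0.0963  0.042 ]]
wrist [449.5  51.5] [438  38  22  34 241] [[ 0.5631 -0.0846  0.042 ]]
wrist [273.9 241.8] [ 244  219   51   42 1233] [[ 0.4876 -0.2864  0.042 ]]
wrist [344.8 241. ] [ 318  219   55   48 2232] [[ 0.5479 -0.2633  0.042 ]]
wrist [357.6 297.4] [348 290  21  25 215] [[ 0.5833 -0.3132  0.042 ]]
wrist [532.  311.2]
[... 1506 characters left out ...]
3099  0.042 ]]
side [ 13.  191.7] [  0 180  30  21 343] [[ 1.2477 -0.161   0.042 ]]
side [175.6 212.5] [167 209  18   8  83] [[ 0.7752 -0.2489  0.042 ]]
side [261.1 225.5] [251 222  20   7 111] [[ 0.5555 -0.2812  0.042 ]]
side [288.1 231.5] [280 227  20  11 137] [[ 0.4871 -0.2846  0.042 ]]
side [323.8 281.3] [300 267  45  28 645] [[ 0.3583 -0.163   0.042 ]]
side [ 73.5 299.6] [ 50 273  37  48 910] [[0.8185 0.0789 0.042 ]]
side [247.7 299.9] [230 289  44  22 324] [[ 0.485  -0.0576  0.042 ]]
side [217.2 342.4] [206 310  25  75 412] [[0.4929 0.058  0.042 ]]
side [280.8 390.4] [ 226  324  116   96 1742] [[0.3457 0.1056 0.042 ]]
side [347.4 352.5] [340 343  17  18  96] [[ 0.2622 -0.0101  0.042 ]]
```

View pics/wrist2.png

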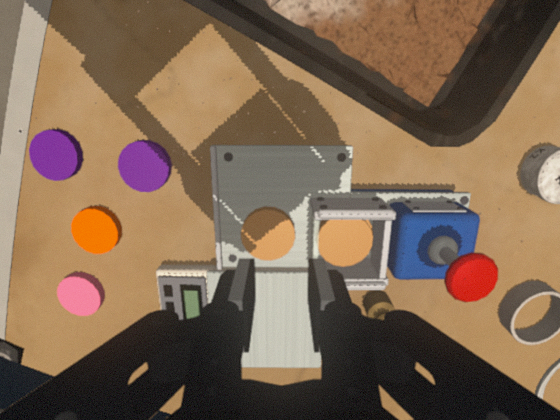

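The wrist view shows the issued disc on the plate at about (268,234). The chimney discs are at (345,241), the plate's -y edge is near row 268 and the pan lies below it. The orange, pink and purple look-alikes are far off to the left.

```bash
python3 - <<'E'
from h import *
cal=viewer.calibration("wrist")
ax=np.array([.546,-.2585]);yaw=np.radians(20.0);M=np.array([[np.cos(yaw),-np.sin(yaw)],[np.sin(yaw),np.cos(yaw)]])
def show(n,p,z):
    w=ray(cal,[p],z)[0];print(n,w.round(4),"disp",((w[:2]-ax)@M).round(4))
show("disc",(268.5,234),.042)
for n,p in dict(L=(241,234),R=(295.5,234),T=(268,207),B=(268,261)).items(): show(n,p,.042)
show("plateTL",(211,147),.03);show("plateTR",(352,147),.03);show("chimtop",(345,241),.066)
s=sense();print("tcp disp",((s['position'][:2]-ax)@M).round(4))
E
```

```text
disc [ 0.4816 -0.2822  0.042 ] disp [-0.0687 -0.0003]
L [ 0.4582 -0.2909  0.042 ] disp [-0.0936 -0.0005]
R [ 0.5045 -0.2737  0.042 ] disp [-0.0442 -0.0001]
T [ 0.4725 -0.2583  0.042 ] disp [-0.069   0.0253]
B [ 0.4902 -0.3078  0.042 ] disp [-0.0693 -0.0272]
plateTL [ 0.4079 -0.2276  0.03  ] disp [-0.1192  0.0763]
plateTR [ 0.5237 -0.1846  0.03  ] disp [0.0043 0.0771]
chimtop [ 0.5414 -0.2567  0.066 ] disp [-0.0037  0.0033]
tcp disp [-0.0562  0.0401]
```

```bash
python3 -m jog '[[0,0.12,-0.085,0,0,0],[0,0.12,-0.085,0,0,0],[0.25,0.12,-0.085,0,0,0],[0.5,0.12,-0.085,0,0,0],[0.75,0.12,-0.085,0,0,0]]' && python3 -m jog '[[0,0,0,0,0,0],[0.1,0,0,0,0,0],[0.1,0,0,0,0,0]]' && python3 t.py .4614 -.2276 .034
```

```text
time_s: 6.33
position: [0.4624, -0.2306, 0.0824]
tool_rot: [-0.124, 0.695, 0.123, 0.697]
force: [0.9, -1.1, -0.3]
finger_gap: 0.0239
time_s: 6.58
position: [0.4616, -0.2302, 0.0674]
tool_rot: [-0.123, 0.697, 0.124, 0.696]
force: [-0.2, 1.5, -0.9]
finger_gap: 0.0237
frac [0.223 0.017 0.005]
turn [ 0.0009 -0.0003 -0.0004] q [-0.51 -0.14  1.97  0.    1.32 -0.86] F [-0.2  1.5 -0.9]
```

```bash
python3 -m jog '[[0.1,0.017,0.005,0,0,0],[0.17,0.017,0.005,0,0,0],[0.21,0.017,0.005,0,0,0],[0.21,0.017,0.005,0,0,0],[0.21,0.017,0.005,0,0,0]]' && python3 t.py .4614 -.2276 .034
python3 - <<'E'
from h import *
im=viewer.camera("side");cv2.imwrite("pics/side3.png",cv2.resize(im[180:300,210:370,::-1],None,fx=4.5,fy=4.5,interpolation=cv2.INTER_CUBIC))
E
```

```text
time_s: 7.0
position: [0.4615, -0.2276, 0.037]
tool_rot: [-0.124, 0.696, 0.124, 0.696]
force: [-0.5, 1.0, -0.5]
finger_gap: 0.0239
frac [ 0.02  0.   -0.  ]
turn [0.0009 0.     0.    ] q [-0.51 -0.11  1.99 -0.    1.26 -0.86] F [-0.5  1.  -0.5]
```

View pics/side3.png

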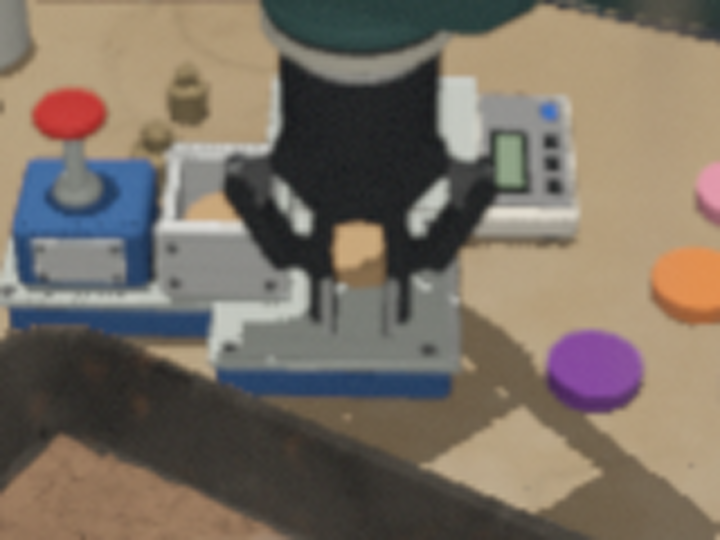

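The fingers stand behind the disc, straddling its centre, at crop (325–405, 320). The finger linkage may pass close over the chimney, so I check its clearance by intersecting side-view rays with the gripper's plane.

```bash
python3 - <<'E'
from h import *
cal=viewer.calibration("side");o=np.array(cal['origin']);s=sense();T=R.from_quat(s['tool_rot']);P=s['position']
px=np.array([(225,160),(228,195),(245,215),(262,250),(280,268),(310,285),(312,318),(490,160),(485,200),(440,262),(408,318)])
uv=(px+.5)/4.5-.5+[210,180]
for off in(-.011,.011):
  n=T.apply([0,1,0])
  for p,q in zip(px,uv):
    d=ray(cal,[q],0)[0]-o;X=o+d*(((P+off*n-o)@n)/(d@n));l=T.inv().apply(X-P);print(off,p,"jaw %.1f z %.1f"%(l[2]*1e3,X[2]*1e3))
E
```

```text
-0.011 [225 160] jaw 64.6 z 131.5
-0.011 [228 195] jaw 64.0 z 109.6
-0.011 [245 215] jaw 56.1 z 97.0
-0.011 [262 250] jaw 48.3 z 74.4
-0.011 [280 268] jaw 39.6 z 62.7
-0.011 [310 285] jaw 24.8 z 51.5
-0.011 [312 318] jaw 24.1 z 28.9
-0.011 [490 160] jaw -62.6 z 133.8
-0.011 [485 200] jaw -61.1 z 108.9
-0.011 [440 262] jaw -40.2 z 68.3
-0.011 [408 318] jaw -24.8 z 30.0
0.011 [225 160] jaw 62.3 z 149.2
0.011 [228 195] jaw 61.7 z 127.9
0.011 [245 215] jaw 54.0 z 115.7
0.011 [262 250] jaw 46.5 z 93.7
0.011 [280 268] jaw 38.1 z 82.2
0.011 [310 285] jaw 23.6 z 71.4
0.011 [312 318] jaw 22.9 z 49.4
0.011 [490 160] jaw -61.4 z 151.4
0.011 [485 200] jaw -60.0 z 127.2
0.011 [440 262] jaw -39.6 z 87.7
0.011 [408 318] jaw -24.7 z 50.5
```

The linkage would clip the chimney top by a few mm. I narrow the gap and tilt the gripper 9° away from the chimney, then re-check.

```bash
python3 -m jog '[[0,0,0,0,-0.05,0],[0,0,0,0,-0.05,0],[0,0,0,0,-0.05,0],[0,0,0,0,-0.05,0]]' 0.165 && python3 t.py .4614 -.2276 .034
python3 - <<'E'
from h import *
im=viewer.camera("side");cv2.imwrite("pics/side4.png",cv2.resize(im[190:270,240:340,::-1],None,fx=7,fy=7,interpolation=cv2.INTER_CUBIC))
E
```

```text
time_s: 7.38
position: [0.4611, -0.228, 0.0372]
tool_rot: [-0.114, 0.64, 0.132, 0.749]
force: [0.1, -1.1, -1.1]
finger_gap: 0.0144
frac [ 0.022  0.002 -0.001]
turn [0.0006 0.0498 0.0003] q [-0.58 -0.18  2.06  0.14  1.17 -0.98] F [ 0.1 -1.1 -1.1]
```

View pics/side4.png

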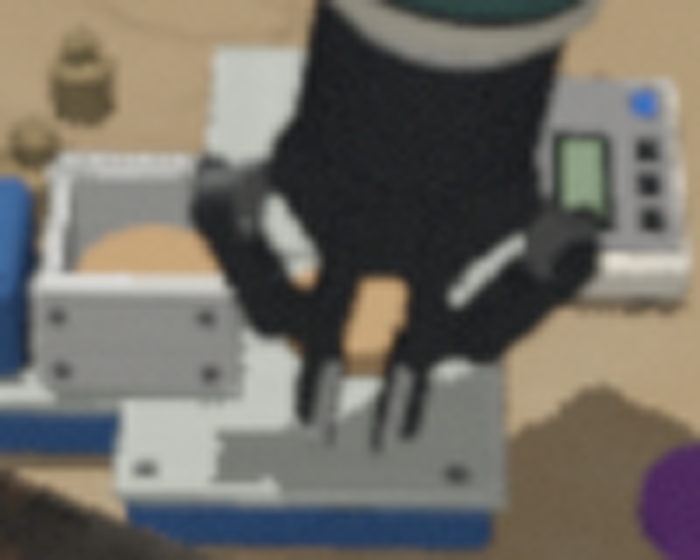

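The fingers are still behind the disc at crop (320–415, 430). The left linkage is now steeper, its lower edge running from about (205,225) to (258,330).

```bash
python3 - <<'E'
from h import *
cal=viewer.calibration("side");o=np.array(cal['origin']);s=sense();T=R.from_quat(s['tool_rot']);P=s['position']
px=np.array([(195,190),(205,225),(230,280),(245,310),(258,330),(300,345),(303,420),(380,448),(405,438),(590,275)])
uv=(px+.5)/7-.5+[240,190]
ax=np.array([.546,-.2585]);yaw=np.radians(20.0);M=np.array([[np.cos(yaw),-np.sin(yaw)],[np.sin(yaw),np.cos(yaw)]])
n=T.apply([0,1,0])
for p,q in zip(px,uv):
    d=ray(cal,[q],0)[0]-o;X=o+d*(((P-o)@n)/(d@n));print(p,((X[:2]-ax)@M*1e3).round(1),"z %.1f"%(X[2]*1e3))
E
```

```text
[195 190] [-22.  58.] z 136.4
[205 225] [-24.7  58. ] z 122.5
[230 280] [-31.9  57.9] z 100.4
[245 310] [-36.4  57.9] z 88.1
[258 330] [-40.3  57.9] z 79.9
[300 345] [-53.5  57.9] z 73.8
[303 420] [-54.2  57.8] z 41.5
[380 448] [-79.1  57.8] z 29.7
[405 438] [-87.2  57.7] z 34.3
[590 275] [-143.9   57.7] z 104.7
```

The linkage now clears the chimney: its underside is at about 100 mm by the chimney's front, against the 76 mm top. Slow push starts.

```bash
python3 -m jog '[[0,-0.04,0,0,0,0],[0,-0.08,0,0,0,0],[0,-0.12,0,0,0,0],[0,-0.16,0,0,0,0],[0,-0.2,-0.003,0,0,0]]' && python3 -m jog '[[0,-0.03,-0.001,0,0,0],[0,-0.06,-0.002,0,0,0],[0,-0.09,-0.003,0,0,0],[0,-0.12,-0.004,0,0,0],[0,-0.15,-0.005,0,0,0]]' && python3 -m jog '[[0,-0.03,-0.001,0,0,0],[0,-0.06,-0.002,0,0,0],[0,-0.09,-0.003,0,0,0],[0,-0.12,-0.004,0,0,0],[0,-0.12,-0.004,0,0,0]]'
cat > w.py <<'E'
from h import *
ax=np.array([.546,-.2585]);yaw=np.radians(20.0);M=np.array([[np.cos(yaw),-np.sin(yaw)],[np.sin(yaw),np.cos(yaw)]])
s=sense();print("tcp",((s['position'][:2]-ax)@M).round(4),s['position'][2].round(4),s['force'].round(1))
for n in ("wrist","side","top"):
    cal=viewer.calibration(n);im=viewer.camera(n)
    import sys;cv2.imwrite(f"pics/{n}_{sys.argv[1]}.png",im[:,:,::-1])
    for c,st in cents(im,(8,70,120),(20,210,255),40):
        w=ray(cal,[c],.042)[0];d=(w[:2]-ax)@M
        if -.14<d[0]<.03 and -.17<d[1]<.05: print(n,c.round(),st,d.round(4))
E
python3 w.py a
```

```text
time_s: 7.85
position: [0.4715, -0.2563, 0.0361]
tool_rot: [-0.114, 0.64, 0.133, 0.749]
force: [-0.3, 0.5, 0.9]
finger_gap: 0.0138
time_s: 8.27
position: [0.4783, -0.2775, 0.0361]
tool_rot: [-0.114, 0.639, 0.133, 0.749]
force: [0.6, 0.2, 1.0]
finger_gap: 0.014
time_s: 8.68
position: [0.484, -0.2949, 0.036]
tool_rot: [-0.114, 0.639, 0.133, 0.749]
force: [0.5, -0.3, 0.5]
finger_gap: 0.0143
tcp [-0.0707 -0.013 ] 0.036 [ 0.5 -0.3  0.5]
wrist [454. 257.] [ 415  213   83   94 6088] [ 0.0096 -0.0064]
wrist [404. 259.] [395 225  20  70 656] [-0.0164 -0.0053]
wrist [282. 355.] [ 255  308   53   77 2690] [-0.0725 -0.051 ]
wrist [411. 371.] [400 361  22  22 150] [-0.0038 -0.0719]
wrist [387. 407.] [375 396  26  24 103] [-0.0145 -0.0953]
side [293. 222.] [290 215   8  16  84] [-0.0745 -0.0408]
side [261. 226.] [252 222  19   7 102] [ 0.0008 -0.0242]
top [258. 179.] [249 171  23  21 291] [0.0096 0.0015]
```

```bash
python3 -m jog '[[0,-0.03,0,0,0,0],[0,-0.06,0,0,0,0],[0,-0.09,0,0,0,0],[0,-0.12,0,0,0,0],[0,-0.15,0,0,0,0]]' && python3 -m jog '[[0,-0.03,0,0,0,0],[0,-0.06,0,0,0,0],[0,-0.09,0,0,0,0],[0,-0.12,0,0,0,0],[0,-0.15,0,0,0,0]]' && python3 -m jog '[[0,-0.015,0,0,0,0],[0,-0.03,0,0,0,0],[0,-0.03,0,0,0,0]]' && python3 w.py b
```

```text
time_s: 9.25
position: [0.4918, -0.3158, 0.036]
tool_rot: [-0.114, 0.639, 0.133, 0.749]
force: [-0.7, 1.0, 0.6]
finger_gap: 0.0142
time_s: 9.67
position: [0.4995, -0.3369, 0.036]
tool_rot: [-0.114, 0.639, 0.133, 0.749]
force: [-0.1, 0.4, 0.6]
finger_gap: 0.014
time_s: 9.92
position: [0.501, -0.341, 0.036]
tool_rot: [-0.114, 0.639, 0.133, 0.749]
force: [-0.6, 0.4, -0.1]
finger_gap: 0.014
tcp [-0.0705 -0.0621] 0.036 [-0.6  0.4 -0.1]
wrist [511.  18.] [ 456    0  104   42 3732] [0.0205 0.0489]
wrist [472. 140.] [ 429   77   89  127 8729] [ 0.0091 -0.0006]
wrist [417. 142.] [407 100  22  85 943] [-0.0166 -0.0014]
wrist [377. 222.] [369 218  18   9 100] [-0.0313 -0.0357]
wrist [282. 351.] [ 255  302   53   83 3007] [-0.0726 -0.0977]
wrist [405. 367.] [400 361  11  13  82] [-0.0072 -0.1174]
wrist [387. 407.] [375 396  27  24 110] [-0.0144 -0.1443]
side [283. 191.] [281 186   7  11  43] [-0.0472 -0.1652]
side [293. 210.] [290 203   8  15  77] [-0.0743 -0.0887]
side [261. 226.] [252 222  19   7 100] [ 0.0009 -0.0239]
top [260. 182.] [249 171  24  24 458] [ 0.002  -0.0005]
```

View pics/wrist_b.png

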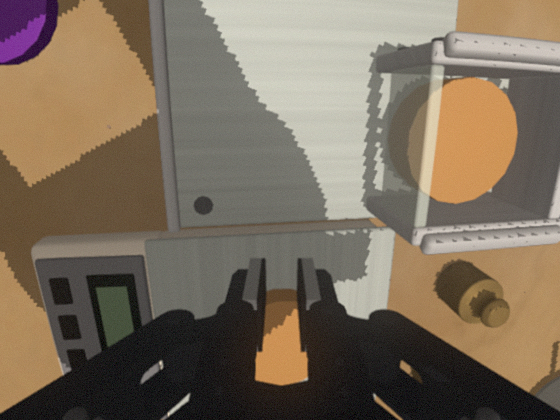

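The wrist view shows the disc in the fork at about (282,335), lying on the pan. I push the last 5 mm, back off, lift and check.

```bash
python3 -m jog '[[0,-0.012,0,0,0,0],[0,-0.024,0,0,0,0],[0,-0.036,0,0,0,0],[0,-0.036,0,0,0,0],[0,-0.036,0,0,0,0]]' && python3 -m jog '[[0,0.01,0,0,0,0],[0,0.06,0,0,0,0],[0,0.12,0,0,0,0],[0,0.12,0,0,0,0]]' && python3 -m jog '[[-0.25,0,0,0,0,0],[-0.5,0,0,0,0,0],[-0.75,0,0,0,0,0],[-1,0,0,0,0,0],[-1,0,0,0,0,0]]' && python3 -m jog '[[0,1,0,0,0,0],[0,1,0,0,0,0],[0,1,0,0,0,0],[0,1,0,0,0,0],[0,1,0,0,0,0]]' && python3 -m jog '[[0,1,0,0,0,0],[0,1,0,0,0,0],[0,1,0,0,0,0],[0,1,0,0,0,0],[0,1,0,0,0,0]]' && python3 w.py c
python3 -c "
import cv2;i=cv2.imread('pics/top_c.png');cv2.imwrite('pics/topc.png',cv2.resize(i[115:260,210:370],None,fx=4.1,fy=4.1,interpolation=cv2.INTER_CUBIC))"
```

```text
time_s: 10.48
position: [0.5028, -0.3458, 0.036]
tool_rot: [-0.114, 0.639, 0.133, 0.749]
force: [1.0, -0.6, 0.7]
finger_gap: 0.014
time_s: 10.82
position: [0.4959, -0.3272, 0.0358]
tool_rot: [-0.114, 0.64, 0.134, 0.749]
force: [0.4, 0.7, 0.6]
finger_gap: 0.0141
time_s: 11.23
position: [0.4755, -0.3383, 0.1926]
tool_rot: [-0.117, 0.637, 0.13, 0.751]
force: [-0.0, 0.3, 0.7]
finger_gap: 0.0141
time_s: 11.65
position: [0.4216, -0.1927, 0.1844]
tool_rot: [-0.115, 0.639, 0.134, 0.749]
force: [-0.2, 0.4, 0.5]
finger_gap: 0.0147
time_s: 12.07
position: [0.3701, -0.0523, 0.1846]
tool_rot: [-0.115, 0.638, 0.134, 0.749]
force: [0.4, 0.1, 0.6]
finger_gap: 0.0138
tcp [-0.0947  0.254 ] 0.1846 [0.4 0.1 0.6]
side [287. 207.] [283 202  10  13  84] [-0.0594 -0.0986]
side [261. 226.] [252 222  19   7 106] [ 0.0006 -0.0245]
top [260. 182.] [249 171  24  24 457] [ 0.0019 -0.0005]
top [317. 198.] [306 187  23  23 422] [-0.071  -0.1007]
```

View pics/topc.png

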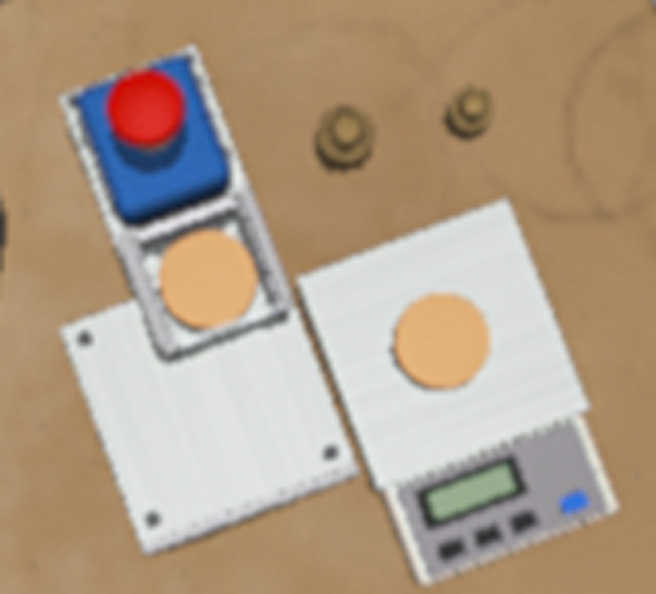

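The disc lies on the pan at crop (442,341), about 2 mm from the measured pan centre. The knob is up, the plate is empty, the weights are where they were and the arm is clear. I'm handing in.

```bash
python3 -c "
from station import arm,sense
print(arm.hand_in(),sense()['time_s'])"
```

```text
the job is handed in; nothing more can be done
the job is handed in; nothing more can be done
```

The job is done and handed in. I pressed the plunger once to its stop and let it rise, which issued one disc. I then pushed that disc across the plate onto the balance pan with the fingertips, without lifting it.

- **Placement:** the last top view put the disc about 2 mm from the pan centre I measured. The camera calibration is itself only good to about 2 mm.
- **Surroundings:** the knob was up, the delivery plate was empty, the remaining discs were in the chimney and the two brass weights were where they started. I did not re-measure the sample tin, but the arm never went near it.
- **Time:** about 12 s on the robot's clock.
- **Forces:** the highest wrist reading was about 53 N (48.5 N of it upward), on the plunger at its stop. While the disc was being pushed the readings stayed under 2 N.

Two things went differently from plan:
- **Wrong side first:** my first move after the press went to the balance side, well above it, and touched nothing.
- **Chimney clearance:** the gripper linkage would have clipped the chimney, so I narrowed the gap and tilted the gripper 9° before pushing.

The side camera put the disc about 13 mm off in the dispenser's x. I put that down to its steep view catching mostly the disc's edge and relied on the top view.

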